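# Shut and bolt the knife chest

## Task

Shut the lid of the knife chest, then bolt it: slide the bolt across until it presses into the rubber buffer in its keeper, and turn its handle fully down into the keeper's notch so that it stays locked when you let go. Work by feel and do not force the bolt or its handle against the keeper, and leave the tin, the thread cone and the hammer where they are.

Things in the scene. Friction and masses are not known exactly. Their poses are not given: they have to be found in the camera images.
- chest: Plywood knife chest, fixed; 300 mm (x) by 400 (y) by 130 high. Origin: centre of its underside; at yaw 0 x points away from the robot; y runs along the bolt to the keeper. Level top at z 130 mm: hinged lid at y -200 to +57, fixed deck at y +60 to +200. Lid shut, the bolt's axis lies at x 0, z 146, parallel to y. Nothing but the handle and the tin stands over z 160.
- lid (a joint): Lid angle, rad: 0 shut, positive open. Hinge line along chest x at y -200, z 130 mm. A 12 mm board, about 0.75 kg, that stands ajar on stiff friction hinges; 2 to 8 N straight down near its free edge moves it, and it stays shut.
- lid_edge (a point): Clear spot on the lid's top face to press it down, 30 mm in from the free edge and 90 mm to the robot's side of the bolt (lid shut: chest x -90, y +28, z 130 mm).
- bolt (a joint): Travel of the bolt along chest +y, m: 0 drawn back; starts at 0 to 0.015. A 14 mm steel rod riding on the lid; about 4 N of friction, stays where it is left. The handle sits on it at chest y = 14 mm + this travel.
- handle (a joint): Handle angle about the bolt's axis, rad: 0 straight up from the lid, positive down towards chest +x, 1.40 fully down. 2 to 3 N at the knob turns it; it stays where it is left. A cheek beside the slot stops it near 0.55 over the lid, and the keeper's flange stops it near 0.87 unless it is over the notch.
- knob (a point): Centre of the round steel knob, 18 mm across, at the handle's tip, 46 mm from the bolt's axis (shank a flat bar, 10 mm wide along y). It can be pinched from above along chest y at any handle angle and turns between the fingers; fully down its centre is 24 mm above the deck, 45 mm to chest +x of the axis, with 25 mm free on both sides.
- nose (a point): Tip of the bolt's rounded nose, on the axis, 45 mm ahead of the handle. In the keeper it meets a rubber buffer 5 mm before the handle is centred on the notch. The buffer gives 2 N per mm for 9.5 mm and pushes the bolt back: about 10 N on it (14 N while sliding, with the friction) brings the handle over the notch; much less or more misses it.
- keeper: Steel keeper on the deck. The point is the middle of its slotted setting, at deck height under the axis (chest y 94.5 mm, bolt 0.0805); its upper part (flange, strap, buffer) is really set up to 12 mm either way along y. The upright flange, 14 to 18 mm to chest +x of the axis, 24 mm high, has a 13 mm wide notch for the shank, flat lugs either side. Loads on it must stay under 30 N.
- tin: Flat aluminium tin of wax, 60 mm across, 28 mm high, loose on the deck. Origin: centre of its underside.
- thread: Black cone of thread, 64 mm across, 110 mm high, loose on the bench to the left. Origin: centre of its underside.
- hammer: Wooden-handled hammer lying loose on the bench to the right. Origin: under its middle.

How it is judged:
By the outcome, as a careful person would: the job done as asked, in the order asked, and still so for the second after the job is handed in, with the robot touching nothing.
It also fails if it takes over 67 s, if anything falls off the work surface, if the arm or the gripper's body presses on something with over 40 N, if the wrist force passes 120 N, or if a joint passes its speed limit or range.

## Robot

A 6-joint arm with a two-finger parallel gripper is mounted at the origin on the work surface. World frame = base frame: x ahead of the robot, y to its left, z up, the work surface at z = 0. Lengths are in m, angles in rad, forces in N, time in s.
With the tool pointing down it reaches from about 0.35 to 0.85 m from the base axis. Payload 8.1 kg.
Tool frame: the origin (TCP) lies between the finger pads; the fingertips stand 11 mm ahead of it and the grasp point (between the pads) lies 8 mm behind it (robot.tips_ahead is the distance from the TCP to the fingertips, in m); z points along the fingers, y is the line along which they close (so a half turn about z gives the same grasp; the last joint's range is limited). The gripper opens to 93 mm and grips with 3 to 60 N. Pads are 15 mm wide; open, the fingers measure 128 mm over their backs; the gripper's body (75 mm by 188 mm) begins 65 mm behind the grasp point.
Start: joints at [-1.281, 0.13, 1.488, -0, 1.523, -0.085], TCP at [0.22, -0.558, 0.23] pointing down, gripper open.
Joint ranges: [-2.96, 2.96], [-0.89, 2.26], [0.02, 2.5], [-1.34, 4.48], [0, 2.73], [-2.66, 2.66]. Speed limits (rad/s): [2.39, 2.39, 2.79, 3.14, 3.14, 3.14].

## Interface

Orientations are given as a rotation vector (axis times angle).
In Python, from plant import robot gives the robot as it stands. The module is installed in compiled form; this text tells all that it offers.
- The arm moves only by the tool move_arm, never from a script. Its argument "deltas" is one flat list of numbers, 7 for each row, row after row: the shift along the tool's x, y, z in m, then the turn, a rotation vector about the tool's x, y, z in rad, then the opening, from 0 (shut) to 1 (fully open). A call has 1 to 12 rows; each row is the pose to reach, as a shift and turn from the pose commanded when the call began, along the tool's axes at that moment; what a row does not reach only later rows make up. A row lasts 1/8 s, in which the tool goes at most 62.5 mm and 10.7 degrees, less where a joint would pass 70% of its speed; a pose out of reach is approached as far as the arm can. A call with a gripper value outside its range is refused whole. The fingers move at their own pace and stop on an object; "squeeze" is the grip in N (left out, the last holds). Time passes only in rows, so rows that repeat a pose let the fingers close. It gives the time, the measured TCP pose, the force, the opening and the grip force at its end, in the units of the state.
- robot.read_state(): the state, without advancing time (a new reading comes with each control period).
- robot.read_camera(name): name is "side" or "top"; returns (picture, depth): 400x640x3 uint8, red, green, blue; 400x640 float32, m along the optical axis (not along the pixel's ray), 0 where there is no reading.
- robot.camera_model(name): a dict with "K" (3x3 intrinsics, pixels), "R" (3x3) and "t" (3): a world point X has camera coordinates R X + t. Camera axes: x right, y down, z forward; pixel columns grow to the right and rows downward; lengths in m; the calibration is good to about 2 mm. A picture is of the moment at which its call begins. camera_model takes no time and is no camera call.
- robot.close_job(): hands the job in; it is judged then, once.
Trained networks look in the newest picture that a camera, given by its name, has taken for a name from the list of things; names that differ only in an ending like _2 or _b are one class to them, and where a whole thing is asked for, a point or a joint stands for the part that bears it (a point fixed in the world has none). Each returns a list of dicts, best first, with "confidence" (0 to 1); they miss things now and then, are a little off and sometimes report something else, mostly with a low value. They report only what shows in the picture. A call takes as long as a camera call.
- robot.recognise(camera, label): "uv" ([column, row] in pixels, amid what is visible of it).
The state is a dict: "t": time; "q": joint angles; "dq": joint speeds; "joint_torque": joint torques, N m; "tool_pos": TCP position; "orientation": TCP orientation; "force": force on the tool from outside, world axes, zero at the start; "wrist_torque": the same for the moment, N m; "opening": finger opening in m; "gripper_force": force on a finger pad.
Only numpy, scipy, OpenCV 4.12 (cv2) and the standard library are available. Lean on these libraries where they do the work, as an engineer would, in place of code of your own. Each camera call takes 0.05 s, during which the arm holds its last target. There are 200 camera calls.

## Working session

There is one attempt and no reset: what is moved stays moved. The work goes in short steps, Python scripts to look and compute and a tool call to move; the robot and the scene stay as the last step left them, time stands still between calls to the robot, and variables do not carry over. Pictures are saved under pics/ and viewed, at most 10 in all, crops included, and the job is handed in when it is done.

Besides the shell and the picture viewer there is one more tool, called after "Emit:" as name(argument=value, ...) on one line, values as JSON. move_arm: Moves the arm, as the interface text tells. Its arguments: {"type":"object","properties":{"deltas":{"type":"array","items":{"type":"number"}},"squeeze":{"type":"number"}},"required":["deltas"]}

```bash
mkdir -p pics
cat > h.py <<'E'
import numpy as np, cv2
from scipy.spatial.transform import Rotation as Ro
from plant import robot
def cam(n):
    p,d=robot.read_camera(n); return p,d,robot.camera_model(n)
def w(m,u,v,z):
    K=np.array(m["K"]);R=np.array(m["R"]);t=np.array(m["t"])
    return R.T@(z*np.linalg.inv(K)@np.array([u,v,1.])-t)
def proj(m,X):
    c=np.array(m["R"])@np.array(X)+m["t"]; c=np.array(m["K"])@c; return c[:2]/c[2]
def cloud(d,m):
    K=np.array(m["K"]);v,u=np.indices(d.shape)
    P=np.stack([(u-K[0,2])/K[0,0]*d,(v-K[1,2])/K[1,1]*d,d],-1)
    return (P-np.array(m["t"]))@np.array(m["R"])
def save(n,p): cv2.imwrite(f"pics/{n}.png",p[...,::-1])
def totool(X):
    s=robot.read_state(); return Ro.from_rotvec(s["orientation"]).inv().apply(np.array(X)-s["tool_pos"])
E
python3 - <<'E'
from h import *
np.set_printoptions(precision=4,suppress=True)
s=robot.read_state();print(s["t"],s["tool_pos"],s["orientation"],Ro.from_rotvec(s["orientation"]).as_matrix())
for n in("top","side"):
    p,d,m=cam(n);save(n+"0",p);C=cloud(d,m);np.save(n+"C.npy",C)
    print(n,"campos",-np.array(m["R"]).T@m["t"])
    for l in("chest","lid","lid_edge","bolt","handle","knob","nose","keeper","tin","thread","hammer"):
        for r in robot.recognise(n,l)[:2]:
            u,v=np.round(r["uv"]).astype(int); print(l,round(r["confidence"],2),u,v,C[v,u],d[v,u]>0)
E
```

```text
0.0 [ 0.2195 -0.5578  0.2286] [-3.0848 -0.585   0.0003] [[ 0.9306  0.3661 -0.0005]
 [ 0.3661 -0.9306  0.0017]
 [ 0.0001 -0.0018 -1.    ]]
top campos [0.4696 0.0027 1.4019]
chest 0.84 306 200 [0.5297 0.0023 0.2574] True
lid 0.74 330 191 [ 0.5541 -0.0625  0.2197] True
lid 0.44 309 200 [ 0.5298 -0.0055  0.2516] True
lid_edge 0.79 334 192 [ 0.5516 -0.0735  0.2131] True
bolt 0.87 325 198 [ 0.5365 -0.0492  0.206 ] True
handle 0.65 312 194 [ 0.5428 -0.0132  0.2884] True
handle 0.39 271 247 [0.4064 0.1028 0.1623] True
knob 0.72 310 200 [ 0.5301 -0.0082  0.2448] True
knob 0.49 311 195 [ 0.5412 -0.0108  0.2737] True
nose 0.85 312 196 [ 0.5404 -0.0137  0.2451] True
keeper 0.7 266 213 [0.502  0.1174 0.1325] True
tin 0.57 271 247 [0.4064 0.1028 0.1623] True
tin 0.47 317 200 [ 0.5303 -0.0268  0.2313] True
thread 0.93 163 215 [0.5052 0.4279 0.0798] True
hammer 0.83 452 196 [ 0.5428 -0.4532  0.0248] True
side campos [ 0.6712 -0.745   0.8457]
chest 0.86 317 224 [ 0.568  -0.1317  0.1861] True
lid 0.64 314 208 [ 0.5556 -0.0986  0.2059] True
lid_edge 0.69 314 212 [ 0.557  -0.1074  0.2011] True
bolt 0.65 314 193 [ 0.55   -0.0628  0.2222] True
knob 0.58 311 164 [0.5313 0.0078 0.256 ] True
nose 0.83 314 192 [ 0.5494 -0.0589  0.222 ] True
thread 0.58 326 138 [0.5128 0.4256 0.0562] True
hammer 0.72 264 387 [ 0.506  -0.4594  0.0263] True
hammer 0.33 316 209 [ 0.5607 -0.0996  0.2042] True
```

Run:
```python
import cv2
a=cv2.imread("pics/top0.png")[120:290,190:430]; b=cv2.imread("pics/side0.png")[80:330,190:460]
a=cv2.resize(a,(400*240//170*1,400)); b=cv2.resize(b,None,fx=1.6,fy=1.6)
a=cv2.resize(cv2.imread("pics/top0.png")[120:290,190:430],None,fx=3.3,fy=3.3); 
cv2.imwrite("pics/a.png",a);cv2.imwrite("pics/b.png",cv2.resize(cv2.imread("pics/side0.png")[80:330,190:460],None,fx=2.3,fy=2.3))
```

```text
(no output)
```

View pics/a.png

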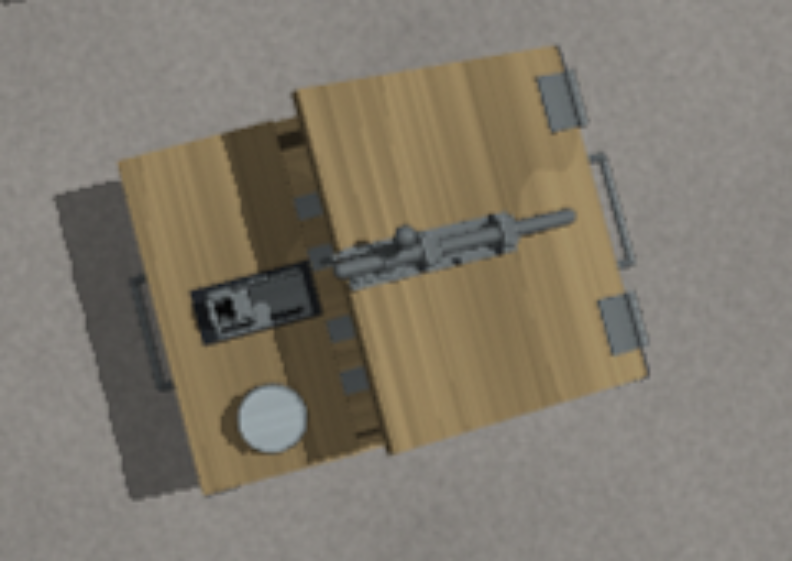

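View pics/b.png

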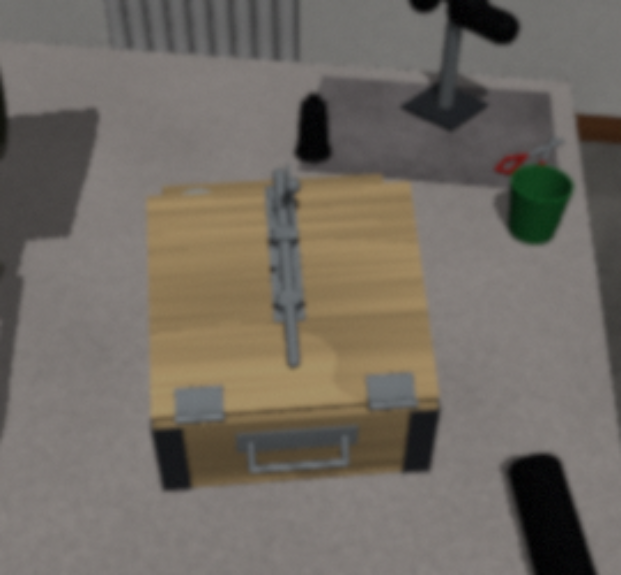

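The top view shows the chest at about +15° yaw. The lid is ajar with the bolt on it (crop 340–575, 215–270), the keeper is at (255,300), the tin is on the robot's side of the deck at (272,418), and the handle's knob is near (405,237). The side view agrees.

Run:
```python
from h import *
from scipy.optimize import minimize
np.set_printoptions(precision=4,suppress=True)
C=np.load("topC.npy");S=np.load("sideC.npy")
P=C[120:290,190:430].reshape(-1,3); P=P[P[:,2]>0.05]
yaw=np.deg2rad(15)
# lid plane RANSAC-ish
def R(y): return np.array([[np.cos(y),-np.sin(y)],[np.sin(y),np.cos(y)]])
c0=np.array([.51,.0])
Q=(P[:,:2]-c0)@R(yaw)
for it in range(4):
    sel=(Q[:,1]<30e-3)&(P[:,2]>.14) if it==0 else sel
    A=np.c_[P[sel,:2],np.ones(sel.sum())]
    k,*_=np.linalg.lstsq(A,P[sel,2],rcond=None)
    r=P[:,2]-np.c_[P[:,:2],np.ones(len(P))]@k
    sel=(abs(r)<[.015,.008,.005,.004][it])&(P[:,2]>.137)
n=np.array([-k[0],-k[1],1]);n/=np.linalg.norm(n)
ang=np.arccos(n[2]);g=k[:2]/np.hypot(*k[:2]);yaw=np.arctan2(-g[0],g[1])
print("lid",ang,"yaw deg",np.degrees(yaw),sel.sum())
L=P[sel];rect=cv2.minAreaRect((((L[:,:2])@R(yaw))*1000).astype(np.float32));print("lid rect",rect)
D=P[(abs(P[:,2]-.13)<.006)];
q=D[:,:2]@R(yaw); q=q[q[:,1]>0.02]
print("deck",np.percentile(q,[1,99],axis=0),cv2.minAreaRect((q*1000).astype(np.float32)))
q2=L[:,:2]@R(yaw);print("lid",np.percentile(q2,[.5,99.5],axis=0))
# hinge y: where plane meets z=.13 
gy=np.tan(ang);cx=q2[:,0].mean();xc=R(yaw)@[cx,0]
z0=k@[*xc,1];yh=(.13-z0)/gy;print("hinge y'",yh,"=> origin y'",yh+.2)
```

```text
lid 0.5349256968515891 yaw deg 16.895318400092712 2524
lid rect ((504.94573974609375, -222.5392608642578), (223.3506317138672, 305.6993713378906), 89.41985321044922)
deck [[0.3747 0.0204]
 [0.6672 0.0534]] ((522.130126953125, 31.97178077697754), (35.35270690917969, 299.65631103515625), 87.50588989257812)
lid [[ 0.3545 -0.3312]
 [ 0.6558 -0.1335]]
hinge y' -0.3390490688059307 => origin y' -0.1390490688059307
```

Run:
```python
from h import *
from scipy.optimize import least_squares
np.set_printoptions(precision=4,suppress=True)
p=cv2.imread("pics/top0.png")[...,::-1];m=robot.camera_model("top")
C=np.load("topC.npy");P=C[120:290,190:430].reshape(-1,3);uv=np.stack(np.meshgrid(np.arange(190,430),np.arange(120,290)),-1).reshape(-1,2)
# silhouette: chest pixels over bench, z>.125 -> fit model mask edges by hull of deck + lid polygon
def Rz(y): return np.array([[np.cos(y),-np.sin(y),0],[np.sin(y),np.cos(y),0],[0,0,1]])
def lidpt(x,s,h,a): return np.array([x,-.2+s*np.cos(a)-h*np.sin(a),.13+s*np.sin(a)+h*np.cos(a)])
def toW(v,X): return Rz(v[2])@X+[v[0],v[1],0]
tgt=np.zeros((400,640),np.float32); tgt[120:290,190:430]=(C[120:290,190:430,2]>.11)
tgt=cv2.GaussianBlur(tgt,(0,0),1.5)
# lidtop in frame: top face at h=0 (z130 = top of lid at hinge line)
def render(v):
    a=v[3];im=np.zeros((1600,2560),np.uint8)
    def poly(pts):
        q=np.array([proj(m,toW(v,X)) for X in pts]); h=cv2.convexHull(q.astype(np.float32))
        cv2.fillConvexPoly(im,np.round((h+.5)*4*16-8).astype(np.int32),1,shift=4)
    poly([np.array([x,y,.13]) for x in(-.15,.15) for y in(-.2,.2)])
    poly([lidpt(x,s,0,a) for x in(-.15,.15) for s in(0,.257)])
    return cv2.GaussianBlur(cv2.resize(im.astype(np.float32),(640,400),interpolation=cv2.INTER_AREA),(0,0),1.5)
from scipy.optimize import minimize
f=lambda v:((render([*v,.535])-tgt)**2).sum()
y=np.deg2rad(15.5);o=R=Rz(y)@[.522,-.139,0]
best=minimize(f,[o[0],o[1],y],method="Nelder-Mead",options=dict(initial_simplex=np.array([[o[0],o[1],y],[o[0]+.01,o[1],y],[o[0],o[1]+.01,y],[o[0],o[1],y+.03]]),xatol=1e-5,fatol=1e-3))
v=best.x;print("silh",v,np.degrees(v[2]),best.fun)
# points in chest frame
def ch(X): return (np.array(X)-[v[0],v[1],0])@Rz(v[2])
for n in("topC","sideC"):
    Q=ch(np.load(n+".npy").reshape(-1,3));
    b=(abs(Q[:,0])<.13)&(Q[:,1]>-.17)&(Q[:,1]<.02)&(Q[:,2]>.135)&(abs(Q[:,0])>.04)
    A=np.c_[Q[b,:2],np.ones(b.sum())];k,*_=np.linalg.lstsq(A,Q[b,2],rcond=None)
    d=b&(abs(Q@[0,0,1]-.13)<.1)
    D=(abs(Q[:,0])<.14)&(Q[:,1]>.08)&(Q[:,1]<.19)&(abs(Q[:,2]-.13)<.01)
    print(n,k,"ang",np.arctan(k[1]),"z@-.2",k[2]-.2*k[1],"deckz",np.median(Q[D,2]),D.sum())
    a=np.arctan(k[1]); h=(Q[:,2]-.13)*np.cos(a)-(Q[:,1]+.2)*np.sin(a); s=(Q[:,1]+.2)*np.cos(a)+(Q[:,2]-.13)*np.sin(a)
    hp=(h>.035)&(h<.1)&(abs(Q[:,0])<.07)&(s>.1)&(s<.3)
    print("handle pts x,s,h");print(np.c_[Q[hp,0],s[hp],h[hp]][::max(1,hp.sum()//12)])
    kp=(abs(Q[:,0])<.05)&(Q[:,1]>.06)&(Q[:,1]<.19)&(Q[:,2]>.14)&(h<-.01)
    print("keeper",kp.sum(),Q[kp].min(0),Q[kp].max(0))
    tp=(Q[:,2]>.15)&(Q[:,2]<.165)&(Q[:,1]>.06)&(Q[:,0]<-.04);print("tin",Q[tp].mean(0),tp.sum())
np.save("v.npy",[*v,.535])
```

```text
silh [0.5329 0.0029 0.2371] 13.586108070799567 600.7459716796875
topC [-1.0813  4.5697  0.6607] ang 1.3553613793509682 z@-.2 -0.25328763613725935 deckz 0.1301321112390566 3296
handle pts x,s,h
[]
keeper 107 [-0.0107  0.0701  0.1405] [0.0186 0.1517 0.164 ]
tin [-0.1003  0.1248  0.1576] 304
sideC [0.0007 0.4902 0.229 ] ang 0.45580101745771273 z@-.2 0.13092313328211921 deckz 0.13070387173212414 142
handle pts x,s,h
[[0.0063 0.2357 0.063 ]
 [0.0155 0.2316 0.0698]
 [0.0128 0.2284 0.0711]
 [0.0057 0.2288 0.0658]
 [0.0151 0.2258 0.0705]
 [0.0055 0.226  0.066 ]
 [0.0148 0.2226 0.0716]
 [0.0075 0.2219 0.0686]
 [0.0176 0.224  0.0631]
 [0.0101 0.2218 0.0631]
 [0.0036 0.2289 0.0441]
 [0.0124 0.2194 0.0622]
 [0.0082 0.2247 0.0465]
 [0.0082 0.2236 0.0431]]
keeper 5 [-0.0105  0.1482  0.1545] [-0.0014  0.1513  0.1571]
tin [-0.3594  1.0842  0.158 ] 378
```

```bash
cat > fit.py <<'E'
from h import *
from scipy.optimize import minimize
np.set_printoptions(precision=4,suppress=True)
m=robot.camera_model("top")
C=np.load("topC.npy");S=np.load("sideC.npy")
def Rz(y): return np.array([[np.cos(y),-np.sin(y),0],[np.sin(y),np.cos(y),0],[0,0,1]])
def lidpt(x,s,h,a): return np.array([x,-.2+s*np.cos(a)-h*np.sin(a),.13+s*np.sin(a)+h*np.cos(a)])
def toW(v,X): return Rz(v[2])@X+[v[0],v[1],0]
def ch(X,v): return (np.array(X)-[v[0],v[1],0])@Rz(v[2])
E
python3 - <<'E'
from fit import *
p=cv2.imread("pics/top0.png")
# residuals: robust surface distance fit on both clouds + silhouette
tgt=np.zeros((400,640),np.float32); tgt[120:290,190:430]=(C[120:290,190:430,2]>.11)
tgt=cv2.GaussianBlur(tgt,(0,0),1.5)
def render(v):
    im=np.zeros((1600,2560),np.uint8)
    for pts in ([np.array([x,y,.13]) for x in(-.15,.15) for y in(-.2,.2)],[lidpt(x,s,0,v[3]) for x in(-.15,.15) for s in(0,.257)]):
        q=np.array([proj(m,toW(v,X)) for X in pts]); h=cv2.convexHull(q.astype(np.float32))
        cv2.fillConvexPoly(im,np.round((h+.5)*64-8).astype(np.int32),1,shift=4)
    return cv2.GaussianBlur(cv2.resize(im.astype(np.float32),(640,400),interpolation=cv2.INTER_AREA),(0,0),1.5)
PP=[S.reshape(-1,3),C[120:290,190:430].reshape(-1,3)]
def plane(v):
    e=0
    for P in PP:
        Q=ch(P,v);b=(abs(Q[:,0])<.13)&(abs(Q[:,0])>.04)&(Q[:,1]>-.17)&(Q[:,1]<.0)&(Q[:,2]>.135)&(Q[:,2]<.3)
        h=(Q[b,2]-.13)*np.cos(v[3])-(Q[b,1]+.2)*np.sin(v[3]); e+=np.minimum((h/.003)**2,9).mean()
    return e
f=lambda v:((render(v)-tgt)**2).sum()+60*plane(v)
v0=np.array([.5329,.0029,.2371,.456])
r=minimize(f,v0,method="Nelder-Mead",options=dict(initial_simplex=[v0]+[v0+d for d in np.diag([.008,.008,.02,.03])],maxiter=250))
v=r.x;print(v,np.degrees(v[2]),r.fun,plane(v));np.save("v.npy",v)
im=p.copy();im=cv2.resize(im[120:290,190:430],None,fx=3.3,fy=3.3)
def dr(pts,c):
    q=np.array([(proj(m,toW(v,X))-[190,120]+.5)*3.3 for X in pts]);cv2.polylines(im,[q.astype(np.int32)],True,c,1)
dr([np.array([x,y,.13]) for x,y in((-.15,-.2),(.15,-.2),(.15,.2),(-.15,.2))],(0,0,255))
dr([lidpt(x,s,0,v[3]) for x,s in((-.15,0),(.15,0),(.15,.257),(-.15,.257))],(0,255,0))
dr([np.array([0,.06,.146]),np.array([0,.2,.146])],(255,0,0)); dr([lidpt(0,0,.016,v[3]),lidpt(0,.257,.016,v[3])],(255,0,0))
cv2.imwrite("pics/o.png",im)
a=v[3]
for n,P in zip("st",PP):
    Q=ch(P,v);h=(Q[:,2]-.13)*np.cos(a)-(Q[:,1]+.2)*np.sin(a); s=(Q[:,1]+.2)*np.cos(a)+(Q[:,2]-.13)*np.sin(a)
    hp=(h>.05)&(h<.09)&(abs(Q[:,0])<.07)&(s>.15)&(s<.3);print(n,hp.sum(),np.median(Q[hp,0]) if hp.any() else 0,np.median(s[hp]),h[hp].max() if hp.any() else 0)
    kp=(Q[:,1]>.07)&(Q[:,1]<.16)&(abs(Q[:,0])<.03)&(Q[:,2]>.138)&(Q[:,2]<.17)&(h<-.02)
    K=Q[kp]*1000; print(K[np.argsort(K[:,1])].round()[::max(1,len(K)//40)].tolist())
L=lidpt(-.09,.227,0,a);print("lid_edge W",toW(v,L),"shut",toW(v,np.array([-.09,.028,.13])),"nose/hand free",)
E
```

```text
[0.5334 0.0027 0.2362 0.4573] 13.534896165573015 613.8853695954098 0.7934467523714126
s 44 0.010018461297719808 0.22597595874234502 0.07159817913769277
[[-11.0, 149.0, 155.0], [-2.0, 149.0, 157.0], [-5.0, 151.0, 156.0], [-11.0, 151.0, 156.0], [-8.0, 152.0, 156.0]]
t 38 0.010448907344932513 0.23299457886886757 0.07305974045079323
[[18.0, 70.0, 157.0], [16.0, 74.0, 156.0], [14.0, 78.0, 153.0], [15.0, 80.0, 153.0], [15.0, 83.0, 156.0], [17.0, 89.0, 145.0], [16.0, 95.0, 140.0], [14.0, 98.0, 149.0], [14.0, 101.0, 153.0], [15.0, 103.0, 152.0], [16.0, 109.0, 157.0], [17.0, 112.0, 151.0], [18.0, 114.0, 151.0], [-10.0, 118.0, 160.0], [10.0, 119.0, 157.0], [-4.0, 119.0, 160.0], [5.0, 120.0, 160.0], [2.0, 121.0, 156.0], [-1.0, 121.0, 164.0], [8.0, 122.0, 158.0], [-6.0, 123.0, 157.0], [-9.0, 124.0, 157.0], [11.0, 124.0, 159.0], [9.0, 125.0, 159.0], [-11.0, 125.0, 150.0], [6.0, 126.0, 154.0], [-8.0, 127.0, 156.0], [1.0, 127.0, 155.0], [-2.0, 128.0, 158.0], [-5.0, 128.0, 158.0], [-8.0, 129.0, 160.0], [-10.0, 130.0, 157.0], [-1.0, 131.0, 155.0], [-4.0, 131.0, 157.0], [-7.0, 132.0, 155.0], [-0.0, 133.0, 153.0], [6.0, 135.0, 155.0], [-6.0, 135.0, 148.0], [-8.0, 136.0, 148.0], [-5.0, 138.0, 155.0], [4.0, 138.0, 154.0], [-19.0, 140.0, 139.0], [-4.0, 141.0, 147.0], [2.0, 142.0, 149.0], [-3.0, 144.0, 144.0], [0.0, 146.0, 147.0], [3.0, 147.0, 152.0], [9.0, 148.0, 159.0], [-5.0, 148.0, 140.0], [-8.0, 148.0, 144.0], [-11.0, 148.0, 150.0], [4.0, 150.0, 155.0], [-8.0, 150.0, 155.0], [10.0, 150.0, 160.0], [-4.0, 151.0, 158.0], [-7.0, 152.0, 159.0]]
lid_edge W [ 0.4451 -0.0148  0.2302] shut [0.4394 0.0089 0.13  ] nose/hand free
```

View pics/o.png

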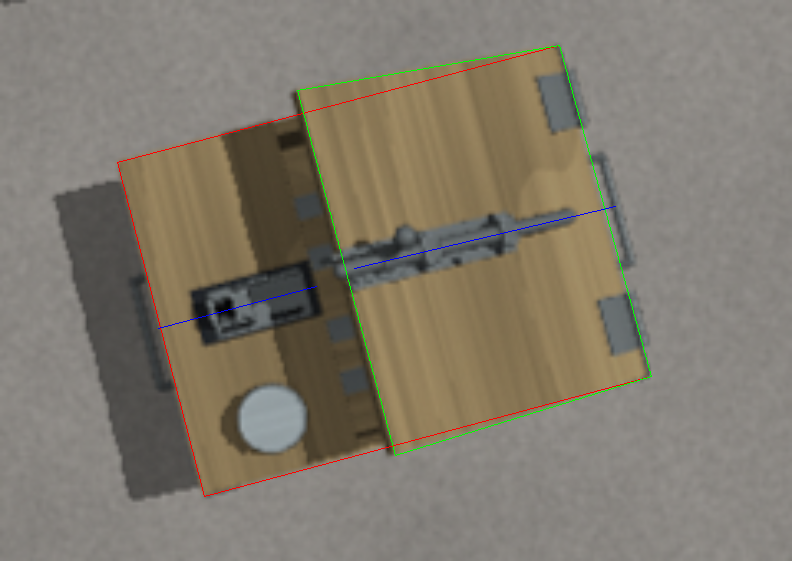

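The overlay matches the picture: the red deck and green lid outlines lie on the edges, and the blue axis lies along the bolt and keeper. Next I go above the lid's press spot.

```bash
cat > plan.py <<'E'
from h import *
np.set_printoptions(precision=4,suppress=True)
v=np.load("v.npy")
def Rz(y): return np.array([[np.cos(y),-np.sin(y),0],[np.sin(y),np.cos(y),0],[0,0,1]])
Rd=Rz(v[2])@np.diag([1,-1,-1.])   # tool x=chest x, y=-chest y, down
def W(X): return Rz(v[2])@np.array(X)+[v[0],v[1],0]
def st():
    s=robot.read_state();R=Ro.from_rotvec(s["orientation"]).as_matrix()
    c=Rz(v[2]).T@(np.array(s["tool_pos"])-[v[0],v[1],0])
    print("t %.2f chestTCP"%s["t"],c*1e3,"F",Rz(v[2]).T@np.array(s["force"]),"op %.4f gf %.1f"%(s["opening"],s["gripper_force"]),"turn",Ro.from_matrix(R.T@Rd).as_rotvec());return s,R
def plan(*pts):
    s,R=st()
    for X in pts: print(X,"->",R.T@(W(X)-s["tool_pos"]))
E
python3 -c "
from plan import *
import numpy as np
P=[(-.09,.0,.29)]
for a in (.457,.3,.15,0): P.append((-.09,-.2+.227*np.cos(a)-.00*a,.13+.227*np.sin(a)+.011))
plan(*P)"
```

```text
t 1.20 chestTCP [-436.3733 -472.0252  229.6454] F [ 0.0589 -0.1627 -0.2068] op 0.0931 gf 0.0 turn [-0.      0.      0.1386]
(-0.09, 0.0, 0.29) -> [ 0.4083 -0.4196 -0.0604]
(-0.09, np.float64(0.0037053298287052228), np.float64(0.2411655559530242)) -> [ 0.4088 -0.4233 -0.0115]
(-0.09, np.float64(0.01686138303151255), np.float64(0.2080830869121241)) -> [ 0.4106 -0.4363  0.0215]
(-0.09, np.float64(0.024451034691481577), np.float64(0.17492245607150703)) -> [ 0.4116 -0.4439  0.0547]
(-0.09, np.float64(0.026999999999999996), np.float64(0.14100000000000001)) -> [ 0.412  -0.4464  0.0886]
```

Emit:
move_arm(deltas=[0.04,-0.04,-0.04,0,0,0.1386,0,0.08,-0.082,-0.06,0,0,0.1386,0,0.12,-0.124,-0.06,0,0,0.1386,0,0.16,-0.165,-0.06,0,0,0.1386,0,0.2,-0.206,-0.06,0,0,0.1386,0,0.24,-0.247,-0.06,0,0,0.1386,0,0.28,-0.288,-0.06,0,0,0.1386,0,0.32,-0.33,-0.06,0,0,0.1386,0,0.36,-0.37,-0.06,0,0,0.1386,0,0.39,-0.4,-0.06,0,0,0.1386,0,0.4083,-0.4196,-0.06,0,0,0.1386,0,0.4083,-0.4196,-0.06,0,0,0.1386,0])

```text
t: 2.7
tool_pos: [0.4463, -0.0169, 0.2896]
orientation: [-3.119, -0.375, 0.0]
force: [-0.3, -0.6, -0.9]
opening: 0.0001
gripper_force: 0.0
```

```bash
python3 -c "
from plan import *
P=[]
for a in (.457,.38,.3,.225,.15,.075,0): P.append((-.09,-.2+.227*np.cos(a),.13+.227*np.sin(a)+.011))
plan(*P)"
```

```text
t 2.70 chestTCP [-89.3343   1.3423 289.6128] F [-0.417  -0.4873 -0.9002] op 0.0001 gf 0.0 turn [-0.0003  0.      0.0031]
(-0.09, np.float64(0.0037053298287052228), np.float64(0.2411655559530242)) -> [-0.0007 -0.0024  0.0484]
(-0.09, np.float64(0.010806872275867824), np.float64(0.2251989465567471)) -> [-0.0006 -0.0095  0.0644]
(-0.09, np.float64(0.01686138303151255), np.float64(0.2080830869121241)) -> [-0.0006 -0.0155  0.0815]
(-0.09, np.float64(0.02127826230465013), np.float64(0.19164514420390624)) -> [-0.0006 -0.0199  0.098 ]
(-0.09, np.float64(0.024451034691481577), np.float64(0.17492245607150703)) -> [-0.0006 -0.0231  0.1147]
(-0.09, np.float64(0.02636186171147109), np.float64(0.15800904355091253)) -> [-0.0006 -0.025   0.1316]
(-0.09, np.float64(0.026999999999999996), np.float64(0.14100000000000001)) -> [-0.0006 -0.0256  0.1486]
```

Emit:
move_arm(deltas=[0,-0.001,0.025,0,0,0.003,0,0,-0.002,0.04,0,0,0.003,0,0,-0.006,0.056,0,0,0.003,0,0,-0.009,0.064,0,0,0.003,0,0,-0.013,0.074,0,0,0.003,0,0,-0.016,0.084,0,0,0.003,0,0,-0.018,0.093,0,0,0.003,0,0,-0.02,0.102,0,0,0.003,0,0,-0.022,0.111,0,0,0.003,0,0,-0.0235,0.12,0,0,0.003,0,0,-0.0245,0.128,0,0,0.003,0,0,-0.025,0.135,0,0,0.003,0])

```text
t: 4.2
tool_pos: [0.4403, 0.006, 0.1542]
orientation: [-3.12, -0.365, -0.0]
force: [0.7, -2.5, 2.9]
opening: 0.0005
gripper_force: 1.6
```

```bash
python3 -c "
from plan import *
plan((-.09,.027,.141))"
```

```text
t 4.20 chestTCP [-89.8357  24.9919 154.1736] F [ 0.0844 -2.5828  2.9005] op 0.0005 gf 1.6 turn [-0.     -0.0002 -0.003 ]
(-0.09, 0.027, 0.141) -> [-0.0002 -0.002   0.0132]
```

Emit:
move_arm(deltas=[0,0,0.003,0,0,0,0,0,0,0.006,0,0,0,0,0,0,0.009,0,0,0,0,0,0,0.011,0,0,0,0,0,0,0.0125,0,0,0,0,0,0,0.0135,0,0,0,0])

```text
t: 4.95
tool_pos: [0.4402, 0.006, 0.1412]
orientation: [-3.12, -0.366, -0.0]
force: [-3.9, 3.3, 10.9]
opening: 0.001
gripper_force: 5.5
```

Emit:
move_arm(deltas=[0,0,-0.03,0,0,0,0,0,0,-0.08,0,0,0,0.3,-0.04,0,-0.12,0,0,0,0.4,-0.08,0,-0.12,0,0,0,0.4,-0.08,0,-0.12,0,0,0,0.4])

```text
t: 5.58
tool_pos: [0.3614, -0.0133, 0.2617]
orientation: [3.119, 0.363, 0.003]
force: [0.3, 0.1, 0.5]
opening: 0.0349
gripper_force: 0.0
```

Run:
```python
from plan import *
s,R=st();TW=lambda X:(np.array(X)-[v[0],v[1],0])@Rz(v[2])
ims=[]
for n in("top","side"):
    p,d,m=cam(n);C=cloud(d,m);np.save(n+"1.npy",C);Q=TW(C.reshape(-1,3))*1e3
    b=(abs(Q[:,0])>60)&(abs(Q[:,0])<130)&(Q[:,1]>-150)&(Q[:,1]<40)&(abs(Q[:,2]-130)<25)
    k=np.linalg.lstsq(np.c_[Q[b,:2],np.ones(b.sum())],Q[b,2],rcond=None)[0];print(n,"lid plane",k)
    h=(abs(Q[:,0])<45)&(Q[:,1]>-20)&(Q[:,1]<60)&(Q[:,2]>175)&(Q[:,2]<215);print("knob",h.sum(),np.median(Q[h],0),Q[h].min(0),Q[h].max(0))
    for l in("knob","handle","nose"):
        for r in robot.recognise(n,l)[:2]:
            u,vv=np.round(r["uv"]).astype(int);print(l,r["confidence"],u,vv,TW(C[vv,u])*1e3)
    uv=proj(m,W((0,.05,.146))).astype(int);c=p[uv[1]-40:uv[1]+40,uv[0]-60:uv[0]+60];ims.append(cv2.resize(c,None,fx=5,fy=3.7*1.35,interpolation=cv2.INTER_CUBIC)); print(uv)
im=np.vstack([cv2.resize(i,(450,300)) for i in ims]);save("c1",im)
```

```text
t 5.58 chestTCP [-170.9827   24.7469  261.7264] F [0.3108 0.0441 0.4783] op 0.0349 gf 0.0 turn [ 0.0016 -0.0019 -0.0043]
top lid plane [ -0.0003   0.0012 129.9866]
knob 34 [ 11.1439  28.842  196.0299] [  3.5969  21.2121 175.692 ] [ 19.2434  36.5139 204.7171]
knob 0.18 266 213 [ -3.8129 118.831  133.6785]
handle 0.38 297 201 [  4.1632  24.1935 175.692 ]
handle 0.27 328 194 [  1.9555 -65.3128 151.23  ]
nose 0.88 322 200 [ -9.4009 -45.248  135.7202]
[288 205]
side lid plane [ -0.0006  -0.0014 130.5662]
knob 39 [  9.7893  23.8317 193.705 ] [  4.2453  17.5291 175.8943] [ 18.4055  31.5364 200.9949]
knob 0.49 312 182 [  3.4002  58.0366 151.3427]
handle 0.5 315 181 [  9.6157  21.7506 185.0773]
nose 0.66 316 203 [  8.7494 -16.6053 139.3859]
[311 185]
```

View pics/c1.png

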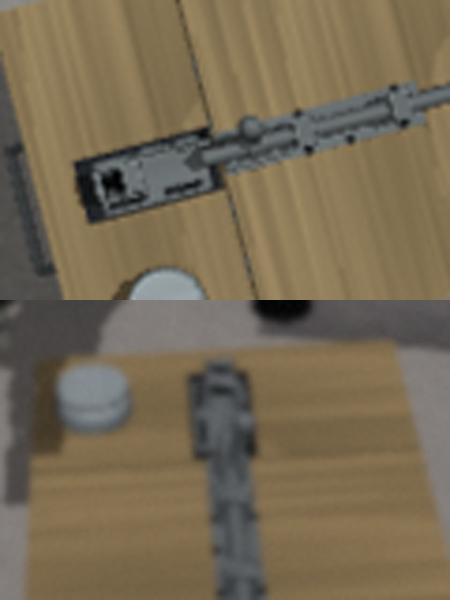

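The lid is shut: its plane is flat at z 130 in both views. The knob shows at crop (250,128), about chest x 11, y 27, z 190. Next I pinch it.

```bash
python3 -c "
from plan import *
plan((.011,.027,.25),(.011,.027,.182))"
```

```text
t 5.97 chestTCP [-169.7415   25.2981  260.636 ] F [-1.1504  0.4513  0.1243] op 0.0374 gf 0.0 turn [-0.0006  0.0013 -0.0027]
(0.011, 0.027, 0.25) -> [ 0.1808 -0.0022  0.0104]
(0.011, 0.027, 0.182) -> [ 0.1808 -0.0021  0.0784]
```

Emit:
move_arm(deltas=[0.05,-0.002,0,0,0,-0.003,0.5,0.1,-0.002,0.005,0,0,-0.003,0.5,0.15,-0.002,0.01,0,0,-0.003,0.5,0.181,-0.002,0.01,0,0,-0.003,0.5,0.181,-0.002,0.01,0,0,-0.003,0.5,0.181,-0.002,0.03,0,0,-0.003,0.5,0.181,-0.002,0.05,0,0,-0.003,0.5,0.181,-0.002,0.065,0,0,-0.003,0.5,0.181,-0.002,0.075,0,0,-0.003,0.5,0.181,-0.002,0.0785,0,0,-0.003,0.5,0.181,-0.002,0.0785,0,0,-0.003,0.5])

```text
t: 7.35
tool_pos: [0.5381, 0.0311, 0.1828]
orientation: [3.12, 0.37, 0.0]
force: [-0.4, -0.3, -0.6]
opening: 0.0464
gripper_force: 0.0
```

Emit:
move_arm(deltas=[0,0,0,0,0,0,0.3,0,0,0,0,0,0,0.2,0,0,0,0,0,0,0.1,0,0,0,0,0,0,0.1,0,0,0,0,0,0,0.1,0,0,0,0,0,0,0.1], squeeze=25)

```text
t: 8.1
tool_pos: [0.5381, 0.0315, 0.1829]
orientation: [-3.119, -0.371, -0.001]
force: [-0.6, 4.3, 3.3]
opening: 0.0167
gripper_force: 25.0
```

```bash
python3 -c "
from plan import *
st()"
```

```text
t 8.10 chestTCP [ 11.2923  26.9525 182.9352] F [0.417  4.3528 3.2653] op 0.0167 gf 25.0 turn [-0.0004 -0.0005  0.0002]
```

Emit:
move_arm(deltas=[0,-0.005,0,0,0,0,0.1,0,-0.01,0,0,0,0,0.1,0,-0.015,0,0,0,0,0.1,0,-0.02,0,0,0,0,0.1,0,-0.025,0,0,0,0,0.1,0,-0.03,0,0,0,0,0.1,0,-0.035,0,0,0,0,0.1,0,-0.039,0,0,0,0,0.1,0,-0.042,0,0,0,0,0.1,0,-0.044,0,0,0,0,0.1,0,-0.045,0,0,0,0,0.1])

```text
t: 9.48
tool_pos: [0.5276, 0.0752, 0.1829]
orientation: [-3.12, -0.37, -0.001]
force: [2.1, -3.5, 5.9]
opening: 0.0164
gripper_force: 25.0
```

```bash
python3 -c "
from plan import *
st()"
```

```text
t 9.47 chestTCP [ 11.2722  71.9104 182.8587] F [ 1.23   -3.9387  5.9137] op 0.0164 gf 25.0 turn [ 0.     -0.0005  0.0001]
```

Emit:
move_arm(deltas=[0,-0.001,0,0,0,0,0.1,0,-0.002,0,0,0,0,0.1,0,-0.003,0,0,0,0,0.1,0,-0.004,0,0,0,0,0.1,0,-0.005,0,0,0,0,0.1])

```text
t: 10.1
tool_pos: [0.5264, 0.08, 0.1829]
orientation: [-3.12, -0.37, -0.001]
force: [2.6, -3.1, 4.0]
opening: 0.0163
gripper_force: 25.0
```

Emit:
move_arm(deltas=[0,-0.001,0,0,0,0,0.1,0,-0.002,0,0,0,0,0.1,0,-0.003,0,0,0,0,0.1,0,-0.004,0,0,0,0,0.1])

```text
t: 10.6
tool_pos: [0.5255, 0.0839, 0.1829]
orientation: [-3.12, -0.37, -0.001]
force: [2.7, -3.0, 5.2]
opening: 0.0163
gripper_force: 25.0
```

Emit:
move_arm(deltas=[0,-0.001,0,0,0,0,0.1,0,-0.002,0,0,0,0,0.1,0,-0.003,0,0,0,0,0.1])

```text
t: 10.98
tool_pos: [0.5248, 0.0868, 0.1829]
orientation: [-3.12, -0.37, -0.001]
force: [3.2, -3.0, 4.6]
opening: 0.0165
gripper_force: 25.0
```

Emit:
move_arm(deltas=[0,-0.001,0,0,0,0,0.1,0,-0.002,0,0,0,0,0.1,0,-0.003,0,0,0,0,0.1])

```text
t: 11.35
tool_pos: [0.5241, 0.0898, 0.1829]
orientation: [-3.12, -0.37, -0.001]
force: [2.8, -3.2, 5.7]
opening: 0.0166
gripper_force: 25.0
```

Emit:
move_arm(deltas=[0,-0.001,0,0,0,0,0.1,0,-0.002,0,0,0,0,0.1,0,-0.003,0,0,0,0,0.1])

```text
t: 11.72
tool_pos: [0.5236, 0.0921, 0.1829]
orientation: [3.119, 0.37, 0.001]
force: [3.8, -6.9, 4.6]
opening: 0.016
gripper_force: 25.0
```

Emit:
move_arm(deltas=[0,-0.001,0,0,0,0,0.1,0,-0.002,0,0,0,0,0.1])

```text
t: 11.98
tool_pos: [0.5232, 0.0934, 0.1829]
orientation: [3.118, 0.369, 0.001]
force: [4.1, -9.4, 4.6]
opening: 0.0163
gripper_force: 25.0
```

Emit:
move_arm(deltas=[0,-0.001,0,0,0,0,0.1,0,-0.0018,0,0,0,0,0.1,0,-0.0018,0,0,0,0,0.1])

```text
t: 12.35
tool_pos: [0.5229, 0.0947, 0.1829]
orientation: [3.117, 0.369, 0.001]
force: [4.9, -11.2, 5.2]
opening: 0.0167
gripper_force: 25.0
```

```bash
python3 -c "
from plan import *
st()"
```

```text
t 12.35 chestTCP [ 11.2922  91.9121 182.9029] F [  2.1754 -12.0627   5.2373] op 0.0167 gf 25.0 turn [ 0.0028 -0.0006 -0.0009]
```

Emit:
move_arm(deltas=[0,-0.0008,0,0,0,0,0.1,0,-0.0015,0,0,0,0,0.1,0,-0.0015,0,0,0,0,0.1])

```text
t: 12.72
tool_pos: [0.5226, 0.0957, 0.1829]
orientation: [3.117, 0.368, 0.001]
force: [5.5, -12.4, 4.3]
opening: 0.0161
gripper_force: 25.0
```

```bash
python3 -c "
from plan import *
s,R=st()
import math
c=(np.array(s['tool_pos'])-[v[0],v[1],0])@Rz(v[2])
a0=math.asin(c[0]/.046)
print(a0,.146+.046*math.cos(a0)-c[2])
ax,az=c[0]-.046*math.sin(a0),c[2]-.046*math.cos(a0)
for a in (.3,.4,.5,.6,.7,.8,.9,1.0,1.1,1.2,1.3,1.4,1.43): print(a, R.T@Rz(v[2])@np.array([ax+.046*math.sin(a)-c[0],0,az+.046*math.cos(a)-c[2]]))"
```

```text
t 12.72 chestTCP [ 11.2648  92.9671 182.865 ] F [  2.4717 -13.3281   4.3097] op 0.0161 gf 25.0 turn [ 0.0035 -0.0005 -0.0011]
0.24740292924053325 0.0077343700081762
0.3 [ 0.0023 -0.      0.0007]
0.4 [ 0.0066 -0.      0.0022]
0.5 [ 0.0108 -0.      0.0042]
0.6 [ 0.0147 -0.      0.0066]
0.7 [ 0.0184 -0.0001  0.0094]
0.8 [ 0.0217 -0.0001  0.0126]
0.9 [ 0.0248 -0.0001  0.016 ]
1.0 [ 0.0274 -0.0001  0.0198]
1.1 [ 0.0297 -0.0001  0.0237]
1.2 [ 0.0316 -0.0001  0.0279]
1.3 [ 0.033  -0.0001  0.0323]
1.4 [ 0.034  -0.0002  0.0368]
1.43 [ 0.0343 -0.0002  0.0382]
```

Emit:
move_arm(deltas=[0.0023,-0.0005,0.0007,0,0,0,0.1,0.0066,-0.0005,0.0022,0,0,0,0.1,0.0108,-0.0005,0.0042,0,0,0,0.1,0.0147,-0.0005,0.0066,0,0,0,0.1,0.0184,-0.0005,0.0094,0,0,0,0.1,0.0184,-0.0005,0.0094,0,0,0,0.1])

```text
t: 13.48
tool_pos: [0.5403, 0.1003, 0.1729]
orientation: [3.116, 0.368, 0.0]
force: [6.4, -12.1, 2.0]
opening: 0.0166
gripper_force: 25.0
```

```bash
python3 -c "
from plan import *
st()"
```

```text
t 13.47 chestTCP [ 29.5481  93.2648 172.948 ] F [  3.3828 -13.2134   1.9665] op 0.0166 gf 25.0 turn [ 0.0036  0.0002 -0.0012]
```

Emit:
move_arm(deltas=[0.0033,0,0.0032,0,0,0,0.1,0.0064,0,0.0066,0,0,0,0.1,0.0075,0,0.0082,0,0,0,0.1])

```text
t: 13.85
tool_pos: [0.5478, 0.102, 0.1653]
orientation: [3.116, 0.368, 0.001]
force: [4.6, -13.3, 6.4]
opening: 0.0163
gripper_force: 25.0
```

```bash
python3 -c "
from plan import *
st()"
```

```text
t 13.85 chestTCP [ 37.1858  93.2382 165.2685] F [  1.4071 -14.0049   6.4036] op 0.0163 gf 25.0 turn [ 0.0037 -0.0003 -0.0011]
```

Emit:
move_arm(deltas=[0.0016,0,0.0023,0,0,0,0.1,0.0029,0,0.0043,0,0,0,0.1,0.0029,0,0.0043,0,0,0,0.1])

```text
t: 14.22
tool_pos: [0.5508, 0.1028, 0.1609]
orientation: [3.116, 0.368, 0.002]
force: [6.7, -12.6, 3.2]
opening: 0.0168
gripper_force: 25.0
```

```bash
python3 -c "
from plan import *
st()"
```

```text
t 14.22 chestTCP [ 40.2619  93.2397 160.8668] F [  3.5486 -13.8551   3.211 ] op 0.0168 gf 25.0 turn [ 0.0036 -0.0008 -0.0011]
```

Emit:
move_arm(deltas=[0.0015,0,0.003,0,0,0,0.1,0.0028,0,0.006,0,0,0,0.1,0.0038,0,0.009,0,0,0,0.1,0.0045,0,0.012,0,0,0,0.1,0.005,0,0.0135,0,0,0,0.1,0.005,0,0.0135,0,0,0,0.1])

```text
t: 14.98
tool_pos: [0.5562, 0.104, 0.1478]
orientation: [3.117, 0.368, 0.004]
force: [8.7, -12.0, 3.5]
opening: 0.0169
gripper_force: 25.0
```

```bash
python3 -c "
from plan import *
st()"
```

```text
t 14.97 chestTCP [ 45.823   93.1999 147.7708] F [  5.6752 -13.7036   3.4527] op 0.0169 gf 25.0 turn [ 0.0036 -0.0022 -0.0011]
```

Emit:
move_arm(deltas=[-0.0003,0,0.001,0,0,0,0.1,-0.0005,0,0.002,0,0,0,0.1,-0.0005,0,0.002,0,0,0,0.1])

```text
t: 15.35
tool_pos: [0.5564, 0.1041, 0.1465]
orientation: [3.117, 0.368, 0.007]
force: [8.6, -12.8, 4.8]
opening: 0.0164
gripper_force: 25.0
```

Emit:
move_arm(deltas=[0,0,0.001,0,0,0,0.1,0,0,0.0015,0,0,0,0.1,0,0,0.0015,0,0,0,0.1])

```text
t: 15.72
tool_pos: [0.5566, 0.1041, 0.1452]
orientation: [3.117, 0.368, 0.008]
force: [10.1, -11.4, 6.4]
opening: 0.0166
gripper_force: 25.0
```

```bash
python3 -c "
from plan import *
st()"
```

```text
t 15.72 chestTCP [ 46.2366  93.1838 145.1688] F [  7.1211 -13.4266   6.3545] op 0.0166 gf 25.0 turn [ 0.0037 -0.0045 -0.0011]
```

Emit:
move_arm(deltas=[-0.0005,0,0.0008,0,0,0,0.1,-0.0008,0,0.0012,0,0,0,0.1,-0.0008,0,0.0012,0,0,0,0.1])

```text
t: 16.1
tool_pos: [0.5566, 0.1041, 0.1446]
orientation: [3.117, 0.368, 0.011]
force: [12.1, -10.6, 6.8]
opening: 0.0163
gripper_force: 25.0
```

Run:
```python
from plan import *
s,R=st();TW=lambda X:(np.array(X)-[v[0],v[1],0])@Rz(v[2])
```

```text
t 16.10 chestTCP [ 46.2045  93.1902 144.5583] F [  9.2753 -13.1515   6.7895] op 0.0163 gf 25.0 turn [ 0.0038 -0.0063 -0.001 ]
```

Emit:
move_arm(deltas=[0.001,0.001,-0.0005,0,0,0,0.1,0.0015,0.002,-0.0005,0,0,0,0.1,0.0015,0.003,-0.0005,0,0,0,0.1,0.0015,0.003,-0.0005,0,0,0,0.1])

```text
t: 16.6
tool_pos: [0.557, 0.103, 0.144]
orientation: [3.119, 0.37, 0.005]
force: [7.1, -4.2, 5.6]
opening: 0.0163
gripper_force: 25.0
```

```bash
python3 -c "
from plan import *
st()"
```

```text
t 16.60 chestTCP [ 46.3872  91.9823 144.0424] F [ 5.9084 -5.7518  5.5677] op 0.0163 gf 25.0 turn [ 0.0008 -0.0031 -0.0004]
```

Load is easing off. I ease a little more, then release gently and lift straight up.

Emit:
move_arm(deltas=[0.0005,0.001,0,0,0,0,0.1,0.001,0.0015,0,0,0,0,0.1,0.001,0.0015,0,0,0,0,0.2,0.001,0.0015,0,0,0,0,0.28,0.001,0.0015,0,0,0,0,0.3,0.001,0.0015,0,0,0,0,0.3], squeeze=10)

```text
t: 17.35
tool_pos: [0.5564, 0.1022, 0.1425]
orientation: [-3.119, -0.37, 0.002]
force: [-0.6, 0.5, 0.8]
opening: 0.0279
gripper_force: 0.0
```

```bash
python3 -c "
from plan import *
st()"
```

```text
t 17.35 chestTCP [ 45.6134  91.3605 142.5444] F [-0.4831  0.6314  0.8465] op 0.0279 gf 0.0 turn [-0.0005  0.0011  0.0002]
```

Emit:
move_arm(deltas=[0,0,-0.01,0,0,0,0.3,0,0,-0.03,0,0,0,0.3,0,0,-0.06,0,0,0,0.3,0,0,-0.1,0,0,0,0.3,-0.03,0.02,-0.13,0,0,0,0.3,-0.08,0.04,-0.14,0,0,0,0.3,-0.13,0.06,-0.14,0,0,0,0.3,-0.18,0.08,-0.14,0,0,0,0.3,-0.23,0.1,-0.14,0,0,0,0.3,-0.23,0.1,-0.14,0,0,0,0.3,-0.23,0.1,-0.14,0,0,0,0.3])

```text
t: 18.73
tool_pos: [0.3574, -0.0492, 0.2845]
orientation: [3.119, 0.369, 0.005]
force: [0.2, 0.8, 0.6]
opening: 0.0279
gripper_force: 0.0
```

Run:
```python
from plan import *
s,R=st();TW=lambda X:(np.array(X)-[v[0],v[1],0])@Rz(v[2])
ims=[]
for n in("top","side"):
    p,d,m=cam(n);C=cloud(d,m);Q=TW(C.reshape(-1,3))*1e3
    b=(abs(Q[:,0])>60)&(abs(Q[:,0])<130)&(Q[:,1]>-150)&(Q[:,1]<40)&(abs(Q[:,2]-130)<25)
    k=np.linalg.lstsq(np.c_[Q[b,:2],np.ones(b.sum())],Q[b,2],rcond=None)[0];print(n,"lid plane",k)
    h=(Q[:,0]>32)&(Q[:,0]<70)&(Q[:,1]>60)&(Q[:,1]<120)&(Q[:,2]>142)&(Q[:,2]<215);print("knob",h.sum(),np.median(Q[h],0),Q[h].min(0),Q[h].max(0))
    tp=(Q[:,2]>150)&(Q[:,2]<165)&(Q[:,1]>60)&(Q[:,1]<190)&(Q[:,0]<-40)&(Q[:,0]>-150);print("tin",Q[tp].mean(0))
    uv=proj(m,W((0.02,.09,.146))).astype(int);c=p[uv[1]-30:uv[1]+30,uv[0]-45:uv[0]+45];ims.append(cv2.resize(c,(450,300),interpolation=cv2.INTER_CUBIC))
save("c2",np.vstack(ims))
```

```text
t 18.73 chestTCP [-183.3333   -9.2179  284.5242] F [0.3944 0.6778 0.626 ] op 0.0279 gf 0.0 turn [ 0.0011 -0.0028 -0.0009]
top lid plane [  0.0003  -0.0019 129.9161]
knob 36 [ 41.8623  89.8226 166.5203] [ 32.0064  82.2218 158.0058] [ 51.0165  98.0788 175.0498]
tin [-100.6346  124.9301  157.6412]
side lid plane [ -0.0005   0.     130.6539]
knob 34 [ 42.6726  84.654  164.6054] [ 32.4755  78.4658 155.9362] [ 51.9718  97.0825 170.1659]
tin [-100.7675  119.2807  157.619 ]
```

View pics/c2.png

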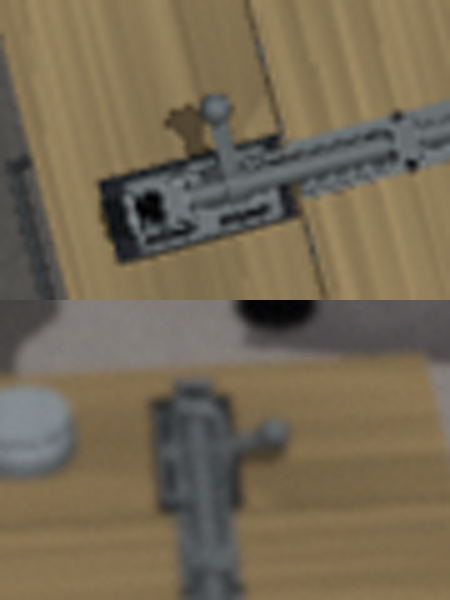

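The lid is flat and the tin has not moved. The handle lies in the notch (top crop shank 225,160, knob 215,108). The depth puts the knob at z ≈ 160 rather than 154, so it isn't quite fully down. I'll press it down from above with closed fingers, by feel.

```bash
python3 -c "
from plan import *
plan((.044,.09,.25),(.044,.09,.188))"
```

```text
t 18.82 chestTCP [-183.1138   -8.7948  283.6992] F [ 0.7861 -0.2704  0.1326] op 0.0279 gf 0.0 turn [ 0.0001 -0.0008  0.0008]
(0.044, 0.09, 0.25) -> [ 0.2272 -0.0986  0.0339]
(0.044, 0.09, 0.188) -> [ 0.2271 -0.0986  0.0959]
```

Emit:
move_arm(deltas=[0.05,-0.02,0,0,0,0,0,0.1,-0.04,0,0,0,0,0,0.15,-0.06,0.01,0,0,0,0,0.2,-0.085,0.02,0,0,0,0,0.227,-0.0985,0.034,0,0,0,0,0.227,-0.0985,0.05,0,0,0,0,0.227,-0.0985,0.07,0,0,0,0,0.227,-0.0985,0.085,0,0,0,0,0.227,-0.0985,0.093,0,0,0,0,0.227,-0.0985,0.096,0,0,0,0,0.227,-0.0985,0.096,0,0,0,0])

```text
t: 20.2
tool_pos: [0.5546, 0.0995, 0.1876]
orientation: [3.12, 0.37, 0.001]
force: [0.3, 0.3, -0.4]
opening: 0.0006
gripper_force: 0.0
```

Emit:
move_arm(deltas=[0,0,0.002,0,0,0,0,0,0,0.004,0,0,0,0,0,0,0.006,0,0,0,0,0,0,0.007,0,0,0,0])

```text
t: 20.7
tool_pos: [0.5547, 0.0998, 0.1803]
orientation: [-3.12, -0.37, -0.001]
force: [-0.1, -0.4, 3.1]
opening: 0.0004
gripper_force: 1.3
```

Emit:
move_arm(deltas=[0,0,0.001,0,0,0,0,0,0,0.002,0,0,0,0,0,0,0.003,0,0,0,0])

```text
t: 21.08
tool_pos: [0.555, 0.0998, 0.1776]
orientation: [-3.12, -0.37, -0.002]
force: [2.3, 0.8, 3.6]
opening: 0.0009
gripper_force: 1.7
```

Emit:
move_arm(deltas=[0,0,0.001,0,0,0,0,0,0,0.002,0,0,0,0,0,0,0.003,0,0,0,0])

```text
t: 21.45
tool_pos: [0.5543, 0.0997, 0.1739]
orientation: [-3.12, -0.37, 0.0]
force: [2.1, 1.3, 3.1]
opening: 0.0006
gripper_force: 1.5
```

Emit:
move_arm(deltas=[0,0,0.001,0,0,0,0,0,0,0.0015,0,0,0,0,0,0,0.0015,0,0,0,0])

```text
t: 21.82
tool_pos: [0.5545, 0.0997, 0.1733]
orientation: [3.12, 0.37, 0.001]
force: [-0.7, 0.5, 8.4]
opening: 0.0008
gripper_force: 4.1
```

The stop is reached: z has stopped falling and the force has jumped to 8 N. I lift off and verify.

Emit:
move_arm(deltas=[0,0,-0.01,0,0,0,0,0,0,-0.04,0,0,0,0,0,0,-0.08,0,0,0,0,-0.05,0.02,-0.1,0,0,0,0,-0.1,0.04,-0.11,0,0,0,0,-0.15,0.06,-0.11,0,0,0,0,-0.2,0.08,-0.11,0,0,0,0,-0.23,0.1,-0.11,0,0,0,0,-0.23,0.1,-0.11,0,0,0,0])

```text
t: 22.95
tool_pos: [0.3528, -0.0524, 0.2825]
orientation: [3.12, 0.365, -0.0]
force: [1.2, -0.9, -0.9]
opening: 0.0004
gripper_force: 0.0
```

Run:
```python
from plan import *
s,R=st();TW=lambda X:(np.array(X)-[v[0],v[1],0])@Rz(v[2])
ims=[]
for n in("top","side"):
    p,d,m=cam(n);C=cloud(d,m);Q=TW(C.reshape(-1,3))*1e3
    h=(Q[:,0]>32)&(Q[:,0]<70)&(Q[:,1]>60)&(Q[:,1]<120)&(Q[:,2]>142)&(Q[:,2]<215);print("knob",h.sum(),np.median(Q[h],0),Q[h].min(0),Q[h].max(0))
    uv=proj(m,W((0.02,.09,.146))).astype(int);c=p[uv[1]-30:uv[1]+30,uv[0]-45:uv[0]+45];ims.append(cv2.resize(c,(450,300),interpolation=cv2.INTER_CUBIC))
save("c3",np.vstack(ims))
```

```text
t 22.95 chestTCP [-188.5538  -11.3143  282.5235] F [ 0.9719 -1.1803 -0.9169] op 0.0004 gf 0.0 turn [ 0.0003  0.0003 -0.0032]
knob 37 [ 43.6171  90.2708 159.0905] [ 32.0879  82.8192 149.003 ] [ 52.6736  97.9386 165.9619]
knob 35 [ 42.9094  83.8324 158.3641] [ 32.1224  79.5499 149.5384] [ 51.9753  93.2392 166.917 ]
```

View pics/c3.png

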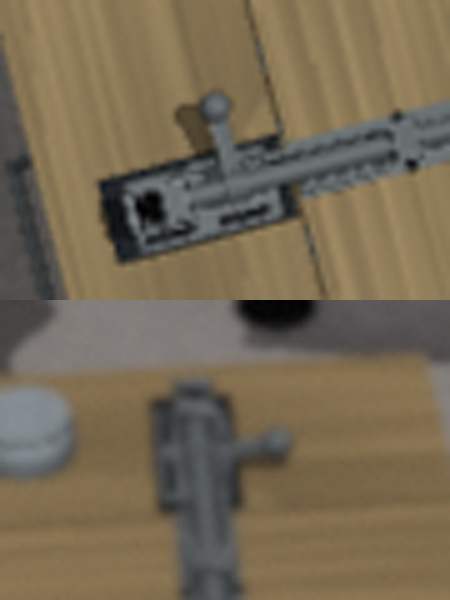

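The knob is now about 7 mm lower, centred at roughly z 153. It shows at (215,105) in the top crop and (275,443) in the side crop, with the shank fully in the notch.

```bash
python3 -c "
from plant import robot
print(robot.close_job())"
```

```text
the job is handed in; nothing more can be done
None
```

The lid is shut, the bolt is pressed into its buffer and the handle is turned fully down into the keeper's notch; I handed the job in at about 23 s, and no result came back from the judging.

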